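# Proof-mark a creel bracket with a spring punch

## Task

Take the spring-loaded marking punch out of the tool block and stamp the round raised pad of the creel bracket on the blue work rest: set the tip gently on the middle of the pad, hold the punch square to it and press steadily with about 15 N for two seconds, never so hard that its spring bottoms out, and do not let the tip slide. Then lift the punch straight up until it is well clear, put it back upright in its own hole of the tool block with the collar down on the block, let go of it, and leave everything else on the bench where it is.

Things in the scene. Friction and masses are not known exactly. Their poses are not given: they have to be found in the camera images.
- punch_grip (a point): Marking punch of bare steel, upright in the tool block: this point is the middle of its dark square handle, 22 x 22 mm wide, 70 mm tall (35 mm above and below the point). z runs up along the punch, x and y are square to the handle's flats. A round button, 18 mm across, stands 6 mm above the handle. Collar underside 41 mm below this point, relaxed tip 91 mm below it.
- nib: Sliding tip of the punch; the origin is the middle of its flat end (5 mm across, on an 8 mm rod), z up along the punch. Pressing pushes it up into the neck against a spring: it begins to yield at 3 N, then takes 2 N more per mm (about 15 N at 6 mm); it bottoms out at 10 mm (23 N), after which the force rises steeply.
- punch: The whole punch, about 0.25 kg; origin on its axis, 91 mm below the middle of the handle (where the relaxed tip ends), z up along the punch. From below: tip, round neck 14 mm in diameter from 15 to 50 mm above the origin, round collar 34 mm in diameter from 50 to 56 mm, square handle from 56 to 126 mm.
- block: Aluminium tool block, fixed to the bench, 70 x 130 x 55 mm (x, y, z), origin at the centre of its underside. The punch's hole is at y = -32 mm; a smaller hole at y = +40 mm holds a plug gauge whose head is 16 mm across and stands up to 61 mm above the bench.
- punch_hole (a point): Centre of the mouth of the punch's hole in the tool block, 55 mm above the bench: a through hole of 19 mm diameter for the 14 mm neck. With the punch seated, the collar's underside rests at this height.
- rest: Blue work rest, fixed, base 130 x 110 x 16 mm, origin at the centre of its underside. On its height-adjustable table is clamped an aluminium creel bracket (plate 96 x 60 mm along x, y) with two raised pads, 4 mm high: a round one (20 mm across, at x = +24 mm) and a square one (18 mm, at x = -26 mm, not to be marked). The table is locked and does not yield to pressing.
- pad_axis (a point): A point of the fixed work rest on the vertical axis of the round pad, 40 mm above the bench. It gives only where the pad is in plan: the table was left at an unrecorded height, so the flat top of the pad is anywhere from 0 to 26 mm above this point and must be found by touch.
- gauge: Plug gauge, steel, 16 mm head, in the small hole of the tool block; bystander.
- bobbin: White empty yarn bobbin, 68 mm diameter, 94 mm tall, origin under its centre; bystander.
- wrench: Open-ended wrench lying on the bench; bystander.
- hammer: Hammer lying on the bench; bystander.
- collar: Steel shaft collar, 44 mm outside diameter, 14 mm high; bystander.
- collar2: Brass bush, 32 mm outside diameter, 12 mm high; bystander.
Not all that is in view belongs to the job. Leave any orange look-alike of the punch alone. What is shaped like the block but orange is not meant.

How it is judged:
By the outcome, as a careful person would: the job done as asked, in the order asked, and still so for the second after the job is handed in, with the robot touching nothing.
It also fails if it takes over 66 s, if anything falls off the work surface, if the arm or the gripper's body presses on something with over 40 N, if the wrist force passes 120 N, or if a joint passes its speed limit or range.

## Robot

A 6-joint arm with a two-finger parallel gripper is mounted at the origin on the work surface. World frame = base frame: x ahead of the robot, y to its left, z up, the work surface at z = 0. Lengths are in m, angles in rad, forces in N, time in s.
With the tool pointing down it reaches from about 0.35 to 0.975 m from the base axis. Payload 4.9 kg.
Tool frame: the origin (TCP) lies at the very end of the fingers, on their centre line; the grasp point (between the pads) lies 19 mm behind it; x points along the fingers, y is the direction in which the jaws open and shut, and the axes are right-handed (so a half turn about x gives the same grasp; the last joint's range is limited). The gripper opens to 85 mm and grips with 20 to 120 N. Pads are 22 mm wide; open, the fingers measure 114 mm over their backs; the gripper's body (76 mm by 85 mm) begins 54 mm behind the grasp point. The pads swing forward as they close: fully open they stand 13 mm farther back than shut.
Start: joints at [1.027, 0.053, 1.613, -0, 1.476, -0.119], TCP at [0.258, 0.569, 0.231] pointing down, gripper open.
Joint ranges: [-3.01, 3.01], [-1.01, 2.22], [0.06, 2.58], [-1.02, 4.17], [0.09, 2.62], [-3.14, 3.14]. Speed limits (rad/s): [2.57, 2.57, 3.14, 3.14, 3.14, 3.14].

## Interface

Orientations are given as a rotation vector (axis times angle).
In Python, from station import ctrl, get_image, calibration, finish_job, search_frame, cut_out, mark_of gives the robot as it stands. The module is installed in compiled form; this text tells all that it offers.
- The arm moves only by the tool arm_command, never from a script. Its argument "plan" is a list that holds one entry, the list of rows, each a list of 7 numbers: the shift along the tool's x, y, z in m, then the turn, a rotation vector about the tool's x, y, z in degrees, then the finger opening in m, from 0 to 0.0854. A call has 1 to 20 rows; each row shifts and turns the pose as measured when the row begins, along the tool's axes as they then stand; what a row does not reach is not made up. A row lasts 1/12 s, in which the tool goes at most 41.7 mm and 7.16 degrees, less where a joint would pass 70% of its speed; a pose out of reach is approached as far as the arm can. A call with a gripper value outside its range is refused whole. The fingers move at their own pace and stop on an object; "squeeze" is the grip in N (left out, the last holds). Time passes only in rows, so rows that do not move let the fingers close. It gives the time, the measured TCP pose, the force and the opening at its end, in the units of the state.
- ctrl.get_obs(): the state, without advancing time (a new reading comes with each control period).
- get_image(name): name is "side" or "top" or "wrist"; returns the picture (420x560x3 uint8, red, green, blue); there is no depth.
- calibration(name): a dict with "fx", "fy", "cx", "cy" (pixels), "cam_to_world" (4x4, takes a point from camera to world coordinates); the wrist camera has in their place "hand_eye" (4x4, takes a point from camera to tool coordinates, whose origin is the TCP and whose axes are the tool frame's). Camera axes: x right, y down, z forward; pixel columns grow to the right and rows downward; lengths in m; the calibration is good to about 2 mm. A picture is of the moment at which its call begins: read the wrist's pose just before it. calibration takes no time and is no camera call.
- finish_job(): hands the job in, once; it reports no verdict.
Trained networks look in the newest picture that a camera, given by its name, has taken for a name from the list of things; names that differ only in an ending like _2 or _b are one class to them, and where a whole thing is asked for, a point or a joint stands for the part that bears it (a point fixed in the world has none). Each returns a list of dicts, best first, with "conf" (0 to 1); they miss things now and then, are a little off and sometimes report something else, mostly with a low value. They report only what shows in the picture. A call takes as long as a camera call. They do not tell look-alikes from the thing itself.
- search_frame(camera, thing): "at" ([x, y, z] in m, in the coordinates of the camera as it stood for that picture, good to about 4 mm: the middle of the surface that is visible of it).
- cut_out(camera, thing): "mask" (420x560 bool, what is visible of it).
- mark_of(camera, thing): "at" ([x, y, z] in m, in the coordinates of the camera as it stood for that picture, good to about 4 mm: a listed point, or the origin of a listed thing).
The state is a dict: "t": time; "q": joint angles; "dq": joint speeds; "effort": joint torques, N m; "tool_pos": TCP position; "tool_rot": TCP orientation; "contact_force": force on the tool from outside, world axes, zero at the start; "wrist_torque": the same for the moment, N m; "opening": finger opening in m.
Only numpy, scipy, OpenCV 4.12 (cv2) and the standard library are available. Lean on these libraries where they do the work, as an engineer would, in place of code of your own. Each camera call takes 0.05 s, during which the arm holds its last target. There are 200 camera calls.

## Working session

There is one attempt and no reset: what is moved stays moved. The work goes in short steps, Python scripts to look and compute and a tool call to move; the robot and the scene stay as the last step left them, time stands still between calls to the robot, and variables do not carry over. Pictures are saved under pics/ and viewed, about 8 in all and at most 12, crops included, and the job is handed in when it is done.

Besides the shell and the picture viewer there is one more tool, called after "Request:" by a JSON object that holds its "method" and its "body". arm_command: Moves the arm, as the interface text tells. Its arguments: {"type":"object","properties":{"plan":{"type":"array","items":{"type":"array","items":{"type":"array","items":{"type":"number"}}}},"squeeze":{"type":"number"}},"required":["plan"]}

```bash
mkdir -p pics; cat > h.py <<'E'
import numpy as np,cv2
from scipy.spatial.transform import Rotation as R
from station import *
def T():
    o=ctrl.get_obs();M=np.eye(4);M[:3,:3]=R.from_rotvec(o["tool_rot"]).as_matrix();M[:3,3]=o["tool_pos"];return M
def cw(n):
    c=calibration(n);return T()@np.array(c["hand_eye"]) if n=="wrist" else np.array(c["cam_to_world"])
def W(n,p,M): return (M@np.r_[p,1])[:3]
def pix(n,p): c=calibration(n);return np.array([c["fx"]*p[0]/p[2]+c["cx"],c["fy"]*p[1]/p[2]+c["cy"]])
def look(n,things,save=None):
    M=cw(n);im=get_image(n)
    if save: cv2.imwrite("pics/"+save,im[:,:,::-1])
    for t in things:
        for d in mark_of(n,t)[:3]: print(n,t,round(d["conf"],2),W(n,d["at"],M).round(4),pix(n,d["at"]).round())
    return im,M
E
python3 - <<'E'
from h import *
th=["punch_grip","punch_hole","pad_axis","block","rest","punch","gauge"]
a,_=look("top",th);b,_=look("side",th)
c,_=look("wrist",["punch_grip"])
cv2.imwrite("pics/top.png",a[:,:,::-1]);cv2.imwrite("pics/both.png",cv2.resize(np.hstack([a,b]),(800,300))[:,:,::-1])
o=ctrl.get_obs();print(o);print(T().round(3))
E
```

```text
top punch_grip 0.75 [ 0.4603 -0.186   0.0962] [348. 238.]
top punch_grip 0.58 [ 0.5583 -0.2183  0.0957] [361. 198.]
top punch_hole 0.93 [ 0.332  -0.1843  0.0584] [344. 290.]
top punch_hole 0.64 [ 0.5596 -0.2142  0.0501] [356. 200.]
top pad_axis 0.97 [0.5429 0.1767 0.0384] [203. 204.]
top block 0.89 [ 0.3331 -0.1537 -0.002 ] [329. 287.]
top block 0.59 [ 0.5626 -0.1837 -0.0027] [341. 201.]
top rest 0.71 [0.5216 0.1761 0.0048] [206. 213.]
top punch 0.53 [ 0.4641 -0.1843 -0.0044] [340. 237.]
top punch 0.47 [ 0.557  -0.2146  0.0052] [353. 203.]
top gauge 0.52 [ 0.5617 -0.1435  0.0219] [327. 200.]
side punch_grip 0.73 [ 0.4863 -0.2131  0.0823] [265. 263.]
side punch_grip 0.62 [ 0.5578 -0.2142  0.0964] [301. 257.]
side punch_grip 0.52 [0.5454 0.0074 0.0026] [287. 230.]
side punch_hole 0.67 [ 0.5565 -0.214   0.0548] [300. 273.]
side punch_hole 0.59 [ 0.33   -0.1783  0.0567] [190. 263.]
side pad_axis 0.71 [0.5484 0.1783 0.0482] [285. 182.]
side block 0.55 [ 0.5595 -0.1805  0.0016] [299. 281.]
side block 0.54 [ 0.553  -0.2113  0.0521] [298. 273.]
side block 0.29 [ 0.5593 -0.2153  0.0974] [302.
[... 234 characters left out ...]
61288104e+00, -3.13238049e-05,
        1.47599415e+00, -1.18989139e-01]), 'dq': array([-0.00035341, -0.00023273,  0.00138286,  0.00068814, -0.00020437,
       -0.00073742]), 'effort': array([-9.33644478e-04, -3.93698466e+01, -3.70457447e+01, -1.01577787e-04,
        5.42297021e-04,  2.16787390e-05]), 'tool_pos': array([0.25759228, 0.56943745, 0.23134157]), 'tool_rot': array([ 0.33322801,  1.544945  , -0.33315375]), 'contact_force': array([0.26325371, 0.53329004, 0.14955191]), 'wrist_torque': array([-0.0079075 , -0.01917554, -0.01063352]), 'opening': 0.0854636930797702}
[[ 0.     0.412  0.911  0.258]
 [ 0.     0.911 -0.412  0.569]
 [-1.     0.     0.     0.231]
 [ 0.     0.     0.     1.   ]]
```

View pics/both.png

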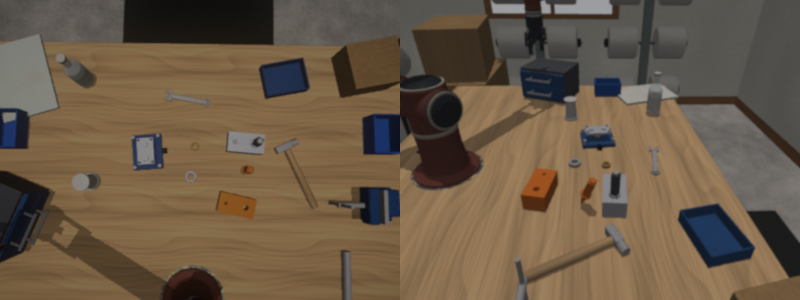

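View pics/top.png

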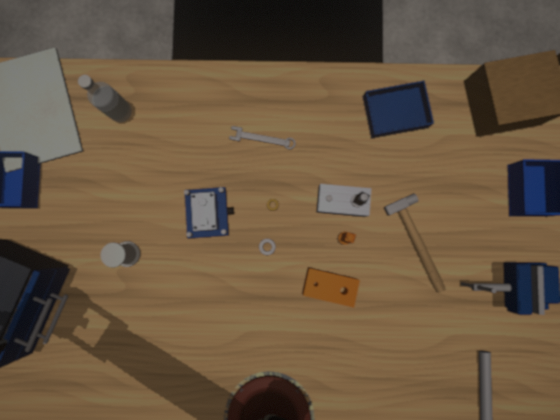

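The top view shows the aluminium block at about px (344,200) with the dark punch at (361,198), the orange decoys at (331,287) and (347,238), and the blue rest at (207,212). The network's (0.558, -0.216) for the punch and (0.545, 0.177) for the pad fit what I see.

Request:
{"method": "arm_command", "body": {"plan": [[[0,0,0,-6.1,0,0,0.0854],[0,0,0,-6.1,0,0,0.0854],[0,0,0,-6.1,0,0,0.0854],[0,0,0,-6,0,0,0.0854],[-0.003,-0.038,0.0145,0,0,0,0.0854],[-0.003,-0.038,0.0145,0,0,0,0.0854],[-0.003,-0.038,0.0145,0,0,0,0.0854],[-0.003,-0.038,0.0145,0,0,0,0.0854],[-0.003,-0.038,0.0145,0,0,0,0.0854],[-0.003,-0.038,0.0145,0,0,0,0.0854],[-0.003,-0.038,0.0145,0,0,0,0.0854],[-0.003,-0.038,0.0145,0,0,0,0.0854],[-0.003,-0.038,0.0145,0,0,0,0.0854],[-0.003,-0.038,0.0145,0,0,0,0.0854],[-0.003,-0.038,0.0145,0,0,0,0.0854],[-0.003,-0.038,0.0145,0,0,0,0.0854],[-0.003,-0.038,0.0145,0,0,0,0.0854],[-0.003,-0.038,0.0145,0,0,0,0.0854],[-0.003,-0.038,0.0145,0,0,0,0.0854],[-0.003,-0.038,0.0145,0,0,0,0.0854]]]}}

```text
t: 2.57
tool_pos: [0.5068, -0.0427, 0.2814]
tool_rot: [-0.028, 1.561, 0.029]
contact_force: [0.1, -0.0, -0.0]
opening: 0.085
```

```bash
python3 - <<'E'
from h import *
print(T().round(4)); print(np.array(calibration("wrist")["hand_eye"]).round(3))
E
```

```text
[[ 9.200e-03 -3.640e-02  9.993e-01  5.068e-01]
 [ 1.100e-03  9.993e-01  3.630e-02 -4.270e-02]
 [-1.000e+00  8.000e-04  9.300e-03  2.814e-01]
 [ 0.000e+00  0.000e+00  0.000e+00  1.000e+00]]
[[-0.002 -0.312  0.95  -0.143]
 [ 1.    -0.     0.002 -0.001]
 [-0.     0.95   0.312 -0.08 ]
 [ 0.     0.     0.     1.   ]]
```

Request:
{"method": "arm_command", "body": {"plan": [[[0,-0.034,0,0,0,0,0.0854],[0,-0.034,0,0,0,0,0.0854],[0,-0.034,0,0,0,0,0.0854],[0,-0.034,0,0,0,0,0.0854],[0.0,-0.034,0.01,0,0.5,0,0.0854],[0,0,0,0,0,0,0.0854]]]}}

```text
t: 3.07
tool_pos: [0.5237, -0.2281, 0.2828]
tool_rot: [-0.024, 1.567, 0.02]
contact_force: [-1.1, 0.3, -0.8]
opening: 0.0853
```

```bash
python3 - <<'E'
from h import *
print(T().round(4))
im,M=look("wrist",["punch_grip","punch_hole","gauge","block"],"w1.png")
E
```

```text
[[ 0.0037 -0.0283  0.9996  0.5237]
 [-0.0023  0.9996  0.0283 -0.2281]
 [-1.     -0.0024  0.0036  0.2828]
 [ 0.      0.      0.      1.    ]]
wrist punch_grip 0.78 [ 0.5596 -0.2175  0.1013] [285. 217.]
wrist punch_grip 0.59 [ 0.5081 -0.2697  0.0135] [245. 156.]
wrist punch_hole 0.77 [ 0.5561 -0.217   0.0578] [285. 202.]
wrist punch_hole 0.35 [0.4376 0.0117 0.0055] [469. 105.]
wrist block 0.81 [ 0.5602 -0.1859 -0.0015] [306. 193.]
wrist block 0.7 [ 0.3337 -0.1464 -0.0004] [351.   7.]
```

View pics/w1.png

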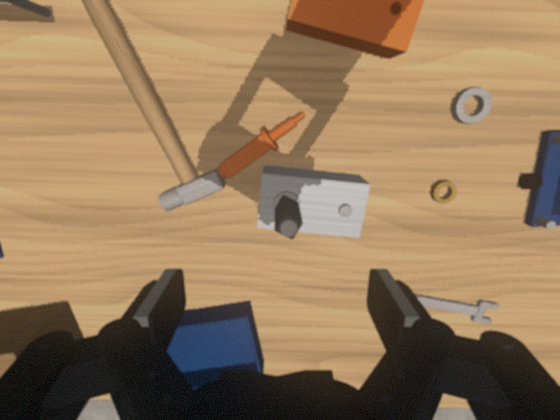

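The real punch stands in the silver block at px (288,215). The orange punch lies on the bench at (260,145) and is clear of my path. I'll zoom in to find the handle's yaw.

```bash
python3 - <<'E'
from h import *
im=cv2.imread("pics/w1.png")[160:250,250:380]
cv2.imwrite("pics/w1z.png",cv2.convertScaleAbs(cv2.resize(im,None,fx=6,fy=6,interpolation=cv2.INTER_CUBIC),alpha=1.6))
E
```

```text
(no output)
```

View pics/w1z.png

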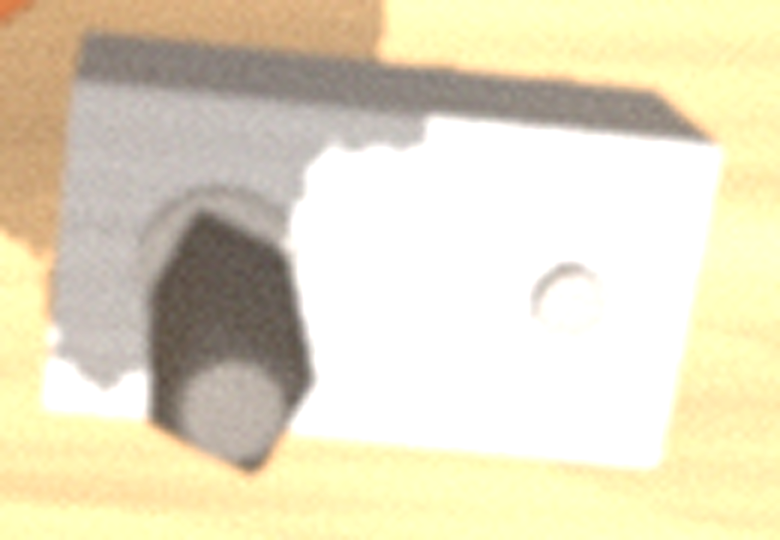

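```bash
python3 - <<'E'
from h import *
from scipy.optimize import least_squares
M=cw("wrist");Mi=np.linalg.inv(M)
obs=np.array([[275.3,230.3],[292.5,238.3],[302,223.3],[284.2,195]])
# corners in handle frame: x' ,y' , z world
def pr(p):
    x,y,a=p;out=[]
    ca,sa=np.cos(a),np.sin(a)
    ey=np.array([sa,ca]);ex=np.array([ca,-sa])  # ey turned from +y toward +x
    for sx,sy,z in [(1,-1,.131),(1,1,.131),(-1,1,.131),(-1,-1,.061)]:
        q=np.array([x,y])+.011*(sx*ex+sy*ey)
        out.append(pix("wrist",(Mi@np.r_[q,z,1])[:3]))
    return np.array(out)
for a0 in (.2,.5,.8):
    r=least_squares(lambda p:(pr(p)-obs).ravel(),[.558,-.216,a0]);print(r.x,np.degrees(r.x[2]),r.cost,r.fun.round(1))
print(ctrl.get_obs()["q"])
t=T();print(Mi[:3,:3]@[0,0,1]); print("tool y angle from +y to +x",np.degrees(np.arctan2(t[0,1],t[1,1])))
E
```

```text
[ 0.55932034 -0.20819576  0.481331  ] 27.578234602201025 7.11498269414548 [-1.4  0.1  0.3  2.   2.  -0.6 -1.  -1.7]
[ 0.55932033 -0.20819576  0.48133308] 27.578353910036153 7.1149826934364695 [-1.4  0.1  0.3  2.   2.  -0.6 -1.  -1.7]
[ 0.55932033 -0.20819576  0.48133419] 27.578417539916305 7.114982694319979 [-1.4  0.1  0.3  2.   2.  -0.6 -1.  -1.7]
[-5.32935294e-01 -1.10779341e-01  1.68616307e+00  2.13497302e-03
  1.56187377e+00 -2.13841835e+00]
[ 0.00186988  0.31606614 -0.94873532]
tool y angle from +y to +x -1.9865039770325175
```

Request:
{"method": "arm_command", "body": {"plan": [[[0.03,0.004,0.012,0,0,0,0.0854],[0.03,0.004,0.012,0,0,0,0.0854],[0.03,0.004,0.01,0,0,0,0.0854],[0,0,0,6,0,0,0.0854],[0,0,0,6,0,0,0.0854],[0,0,0,6,0,0,0.0854],[0,0,0,6,0,0,0.0854],[0,0,0,6,0,0,0.0854],[0,0,0,0,0,0,0.0854],[0,0,0,0,0,0,0.0854]]]}}

```text
t: 4.15
tool_pos: [0.5598, -0.1918, 0.195]
tool_rot: [0.384, 1.524, -0.383]
contact_force: [-0.6, 0.1, -0.5]
opening: 0.085
```

```bash
python3 - <<'E'
from h import *
print(T().round(4))
im,M=look("wrist",["punch_grip","punch_hole"],"w2.png")
cv2.imwrite("pics/w2z.png",cv2.convertScaleAbs(cv2.resize(im[150:410,130:430,::-1],None,fx=2.2,fy=2.2,interpolation=cv2.INTER_CUBIC),alpha=1.6))
E
```

```text
[[ 0.0126  0.4704  0.8824  0.5598]
 [-0.0025  0.8824 -0.4704 -0.1918]
 [-0.9999  0.0037  0.0123  0.195 ]
 [ 0.      0.      0.      1.    ]]
wrist punch_grip 0.75 [ 0.5108 -0.2691  0.0104] [189. 176.]
wrist punch_grip 0.56 [ 0.5625 -0.2152  0.0983] [252. 224.]
wrist punch_hole 0.72 [ 0.5584 -0.2171  0.0561] [251. 205.]
```

View pics/w2z.png

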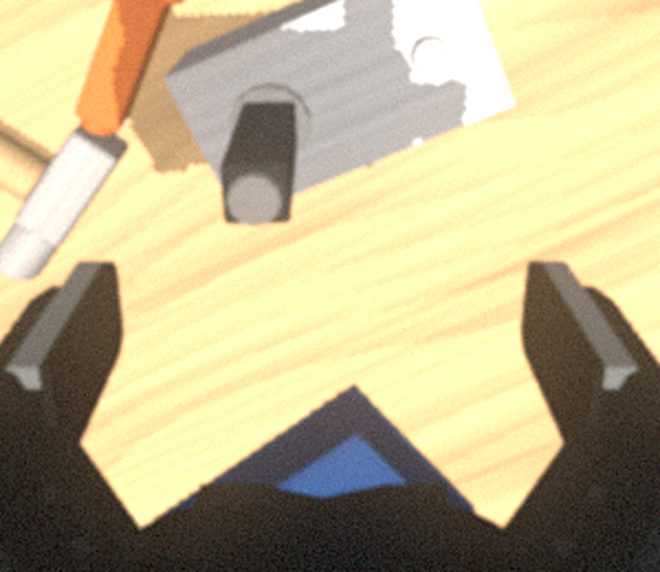

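The handle flats now line up with the jaws: its near edge is horizontal at crop (223–290, 221). I'll locate the axis from the button at full px (245,240) and the collar at (253.5,205).

```bash
cat >> h.py <<'E'
def ray(n,u,v,z,M):
    c=calibration(n);d=M[:3,:3]@[(u-c["cx"])/c["fx"],(v-c["cy"])/c["fy"],1];o=M[:3,3];return o+d*(z-o[2])/d[2]
E
python3 - <<'E'
from h import *
M=cw("wrist");t=T()
for u,v,z in [(245,240,.137),(253.5,205,.061),(246.5,250.5,.131)]:
    p=ray("wrist",u,v,z,M);print(p,(t[:3,:3].T@(p-t[:3,3])).round(4))
print(calibration("wrist")["fx"])
E
```

```text
[ 0.5581061  -0.21626667  0.137     ] [ 0.0581 -0.0219  0.0088]
[ 0.55816688 -0.21492957  0.061     ] [ 0.1341 -0.0209  0.0073]
[ 0.56787223 -0.22124819  0.131     ] [ 0.0642 -0.0217  0.0197]
317.1601020572883
```

Request:
{"method": "arm_command", "body": {"plan": [[[0,-0.011,0.004,0,0.4,-0.2,0.0854],[0,-0.011,0.0045,0,0.3,0,0.0854],[0,0,0,0,0,0,0.0854],[0,0,0,0,0,0,0.0854]]]}}

```text
t: 4.63
tool_pos: [0.5569, -0.2187, 0.1957]
tool_rot: [0.382, 1.537, -0.383]
contact_force: [0.4, 0.4, 0.4]
opening: 0.0854
```

```bash
cat >> h.py <<'E'
def to(p):
    t=T();v=t[:3,:3].T@(np.array(p)-t[:3,3]);print("pos",t[:3,3].round(4),"shift",v.round(4),"tilt about y,z deg",np.degrees([t[2,2],-t[2,1]]).round(2),"yaw",np.degrees(np.arctan2(t[0,1],t[1,1])).round(2),"F",ctrl.get_obs()["contact_force"].round(2),"tau",ctrl.get_obs()["wrist_torque"].round(2))
E
python3 -c "
from h import *
to([.5581,-.2158,.077])"
```

```text
pos [ 0.5569 -0.2187  0.1957] shift [ 0.1187  0.0032 -0.0003] tilt about y,z deg [0.01 0.05] yaw 27.97 F [0.4  0.44 0.37] tau [-0.03 -0.02  0.02]
```

Request:
{"method": "arm_command", "body": {"plan": [[[0.02,0.0015,0,0,0,0,0.0854],[0.025,0.001,0,0,0,0,0.0854],[0.025,0,0,0,0,0,0.0854],[0.02,0,0,0,0,0,0.0854],[0.012,0,0,0,0,0,0.0854],[0,0,0,0,0,0,0.0854],[0,0,0,0,0,0,0.0854]]]}}

```text
t: 5.22
tool_pos: [0.5599, -0.2209, 0.0928]
tool_rot: [0.384, 1.531, -0.387]
contact_force: [0.3, -0.5, 0.5]
opening: 0.0855
```

```bash
python3 - <<'E'
from h import *
to([.5581,-.2158,.077])
im,M=look("wrist",[],"w3.png")
cv2.imwrite("pics/w3z.png",cv2.convertScaleAbs(cv2.resize(im[150:410,130:430,::-1],None,fx=2,fy=2,interpolation=cv2.INTER_CUBIC),alpha=1.6))
E
```

```text
pos [ 0.5599 -0.2209  0.0928] shift [ 0.0158  0.0036 -0.0041] tilt about y,z deg [0.34 0.02] yaw 28.16 F [ 0.32 -0.55  0.48] tau [0.   0.01 0.05]
```

View pics/w3z.png

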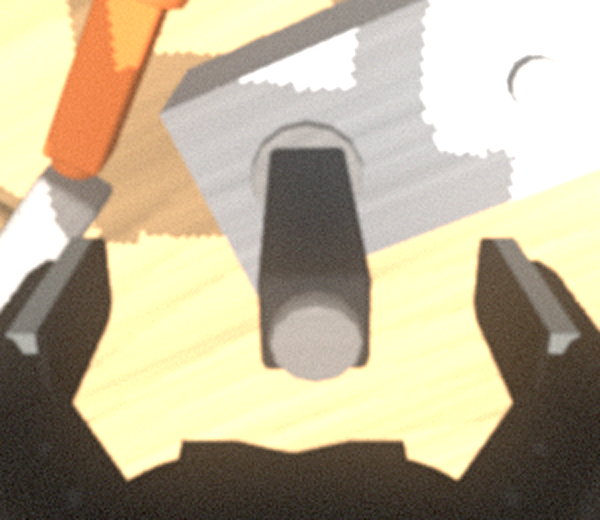

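```bash
python3 - <<'E'
from h import *
M=cw("wrist");t=T()
for u,v,z in [(288.5,321,.137),(283.5,235,.061),(283.5,224.5,.061)]:
    p=ray("wrist",u,v,z,M);print(p.round(4),(t[:3,:3].T@(p-t[:3,3])).round(4))
E
```

```text
[ 0.5586 -0.2158  0.137 ] [-0.0441  0.0039 -0.0032]
[ 0.5567 -0.2148  0.061 ] [ 0.0318  0.0039 -0.0059]
[ 0.5508 -0.2116  0.061 ] [ 0.0318  0.0038 -0.0126]
```

Request:
{"method": "arm_command", "body": {"plan": [[[0.008,0.0035,-0.0035,0,0.3,0,0.0854],[0.007,0,0,0,0,0,0.0854],[0,0,0,0,0,0,0.0854],[0,0,0,0,0,0,0.0854]]]}}

```text
t: 5.6
tool_pos: [0.561, -0.217, 0.0812]
tool_rot: [0.383, 1.529, -0.387]
contact_force: [1.2, -0.7, 0.2]
opening: 0.0856
```

```bash
python3 -c "
from h import *
to([.5583,-.2158,.077])"
```

```text
pos [ 0.561  -0.217   0.0812] shift [ 0.0042 -0.0002 -0.003 ] tilt about y,z deg [0.44 0.02] yaw 28.16 F [ 1.2  -0.68  0.24] tau [-0.02  0.04 -0.04]
```

Request:
{"method": "arm_command", "body": {"plan": [[[0.003,0,-0.003,0,0.4,0,0.0854],[0,0,0,0,0,0,0.0854],[0,0,0,0,0,0,0.0854]]]}}

```text
t: 5.85
tool_pos: [0.559, -0.2157, 0.0792]
tool_rot: [0.384, 1.534, -0.386]
contact_force: [0.6, 0.4, 0.6]
opening: 0.0856
```

```bash
python3 -c "
from h import *
to([.5583,-.2158,.077]);get_image('wrist');to([.5583,-.2158,.077])"
```

```text
pos [ 0.559  -0.2157  0.0792] shift [ 0.0022 -0.0004 -0.0006] tilt about y,z deg [0.13 0.02] yaw 28.14 F [0.57 0.4  0.61] tau [-0.   -0.05  0.04]
pos [ 0.5589 -0.2157  0.0792] shift [ 0.0022 -0.0004 -0.0005] tilt about y,z deg [0.12 0.02] yaw 28.14 F [ 0.36  0.32 -0.75] tau [ 0.03 -0.03 -0.06]
```

Request:
{"method": "arm_command", "body": {"plan": [[[0,0,0,0,0.1,0,0.06],[0,0,0,0,0,0,0.04],[0,0,0,0,0,0,0.03],[0,0,0,0,0,0,0.026],[0,0,0,0,0,0,0.023],[0,0,0,0,0,0,0.018],[0,0,0,0,0,0,0.01],[0,0,0,0,0,0,0.01],[0,0,0,0,0,0,0.01],[0,0,0,0,0,0,0.01]]], "squeeze": 80}}

```text
t: 6.73
tool_pos: [0.5594, -0.216, 0.08]
tool_rot: [0.384, 1.535, -0.386]
contact_force: [0.5, -0.0, 1.3]
opening: 0.0211
```

```bash
python3 -c "
from h import *
to([.5583,-.2158,.077]);print(ctrl.get_obs()['opening'])"
```

```text
pos [ 0.5594 -0.216   0.08  ] shift [ 0.003  -0.0004 -0.0011] tilt about y,z deg [0.09 0.02] yaw 28.14 F [ 0.55 -0.02  1.33] tau [ 0.02  0.01 -0.02]
0.021148989728331968
```

Request:
{"method": "arm_command", "body": {"plan": [[[-0.008,0,0,0,0,0,0.01],[-0.012,0,0,0,0,0,0.01],[-0.012,0,0,0,0,0,0.01],[-0.014,0,0,0,0,0,0.01],[-0.016,0,0,0,0,0,0.01],[-0.02,0,0,0,0,0,0.01],[-0.016,0,0,0,0,0,0.01],[0,0,0,0,0,0,0.01],[0,0,0,0,0,0,0.01]]]}}

```text
t: 7.48
tool_pos: [0.5576, -0.2151, 0.1878]
tool_rot: [0.385, 1.537, -0.385]
contact_force: [-0.2, -0.3, -3.7]
opening: 0.0212
```

```bash
python3 -c "
from h import *
to([.545,.177,.18])
M=cw('top');get_image('top')
for d in mark_of('top','pad_axis')[:1]:print(W('top',d['at'],M))
get_image('top')
for d in mark_of('top','pad_axis')[:1]:print(W('top',d['at'],M))
get_image('side');M=cw('side')
for d in mark_of('side','pad_axis')[:2]:print(W('side',d['at'],M),d['conf'])
"
```

```text
pos [ 0.5576 -0.2151  0.1878] shift [ 0.0078  0.3398 -0.1961] tilt about y,z deg [-0.05  0.02] yaw 28.15 F [-0.17 -0.28 -3.73] tau [-0.03  0.02  0.01]
[0.54613564 0.17895635 0.04030685]
[0.54375104 0.17761338 0.04031848]
[0.546702   0.17529425 0.04321183] 0.87
```

Request:
{"method": "arm_command", "body": {"plan": [[[0,0.015,-0.006,0,0,0,0.01],[0,0.027,-0.012,0,0,0,0.01],[0,0.027,-0.012,0,0,0,0.01],[0,0.027,-0.012,0,0,0,0.01],[0,0.027,-0.012,0,0,0,0.01],[0,0.027,-0.012,0,0,0,0.01],[0,0.027,-0.012,0,0,0,0.01],[0,0.027,-0.012,0,0,0,0.01],[0,0.027,-0.012,0,0,0,0.01],[0,0.027,-0.012,0,0,0,0.01],[0,0.027,-0.012,0,0,0,0.01],[0,0.02,-0.008,0,0,0,0.01],[0,0.01,-0.003,0,0,0,0.01],[0,0,0,0,0,0,0.01],[0,0,0,0,0,0,0.01]]]}}

```text
t: 9.03
tool_pos: [0.5781, 0.1422, 0.1681]
tool_rot: [0.387, 1.568, -0.393]
contact_force: [0.2, -0.3, -2.5]
opening: 0.021
```

```bash
python3 - <<'E'
from h import *
to([.545,.177,.18])
im,M=look("wrist",["pad_axis","nib","punch"],"w4.png")
cv2.imwrite("pics/w4z.png",cv2.convertScaleAbs(cv2.resize(im[60:,100:480,::-1],None,fx=1.6,fy=1.6,interpolation=cv2.INTER_CUBIC),alpha=1.6))
E
```

```text
pos [0.5781 0.1422 0.1681] shift [-0.0107  0.0147 -0.046 ] tilt about y,z deg [-1.73  0.67] yaw 28.39 F [ 0.22 -0.32 -2.47] tau [-0.04 -0.04  0.01]
wrist pad_axis 0.75 [0.5472 0.1768 0.0375] [296. 154.]
wrist pad_axis 0.38 [0.5792 0.1416 0.1854] [277. 290.]
wrist pad_axis 0.28 [0.5736 0.1448 0.0945] [278. 216.]
wrist nib 0.44 [0.5746 0.1413 0.0958] [274. 220.]
wrist punch 0.58 [0.575  0.1454 0.0918] [280. 217.]
```

View pics/w4z.png

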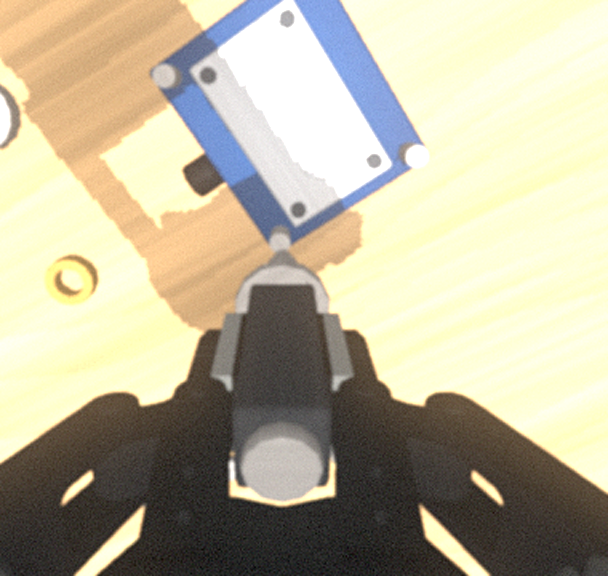

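The tip is at crop (280,240). The bracket plate is overexposed here, so I'll look again at the raw pixels to find the pad itself.

```bash
python3 - <<'E'
from h import *
im=cv2.imread("pics/w4.png")[60:225,190:380].astype(float)
g=cv2.createCLAHE(4,(4,4)).apply(im.mean(2).astype(np.uint8))
cv2.imwrite("pics/w4p.png",cv2.resize(g,None,fx=4,fy=3.6 and 4,interpolation=cv2.INTER_CUBIC)[:600])
E
```

```text
(no output)
```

View pics/w4p.png

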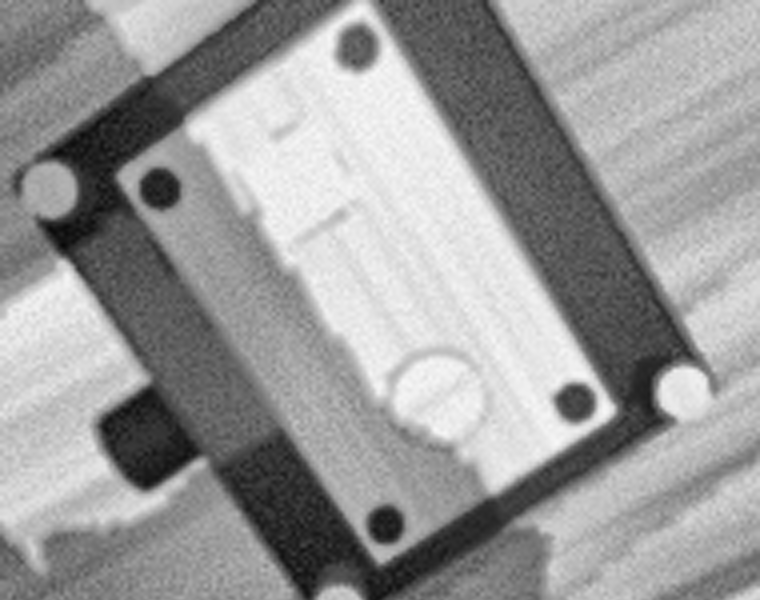

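The round pad is centred at crop (437,397), which is full px (299,159). The square pad is further up, at about (300,185) in the crop.

```bash
python3 - <<'E'
from h import *
M=cw("wrist");t=T()
for z in (.04,.05,.06,.066): print(z,ray("wrist",299.3,159.3,z,M).round(4))
x=t[:3,:3]@[.075,0,0]+t[:3,3];print("nominal tip",x)
print("tip seen",ray("wrist",275,208,x[2],M).round(4), "button", ray("wrist",276,351,t[2,3]+.057,M).round(4),t[:3,:3]@[-.057,0,0]+t[:3,3])
to([.546,.177,.16])
E
```

```text
0.04 [0.5529 0.1759 0.04  ]
0.05 [0.5514 0.1759 0.05  ]
0.06 [0.55  0.176 0.06 ]
0.066 [0.5491 0.176  0.066 ]
nominal tip [0.57615407 0.14146344 0.09381894]
tip seen [0.5679 0.1446 0.0938] button [0.5788 0.1407 0.2258] [0.58022846 0.1408575  0.22575465]
pos [0.5785 0.1411 0.1688] shift [ 0.0099  0.0161 -0.0454] tilt about y,z deg [-1.68  0.61] yaw 28.53 F [ 0.75 -0.12 -2.6 ] tau [-0.03 -0.06  0.01]
```

Request:
{"method": "arm_command", "body": {"plan": [[[0.002,0.004,-0.01,0,-0.9,0.3,0.01],[0.002,0.004,-0.01,0,-0.8,0.3,0.01],[0.002,0.004,-0.01,0,0,0,0.01],[0.002,0.003,-0.007,0,0,0,0.01],[0,0,0,0,0,0,0.01],[0,0,0,0,0,0,0.01]]]}}

```text
t: 9.73
tool_pos: [0.5497, 0.1724, 0.1605]
tool_rot: [0.394, 1.531, -0.394]
contact_force: [-0.2, -0.3, -2.7]
opening: 0.0213
```

```bash
python3 -c "
from h import *
to([.549,.176,.16])"
```

```text
pos [0.5497 0.1724 0.1605] shift [ 0.0005  0.0028 -0.0024] tilt about y,z deg [ 0.2  -0.05] yaw 28.78 F [-0.18 -0.27 -2.7 ] tau [-0.03 -0.01 -0.02]
```

Request:
{"method": "arm_command", "body": {"plan": [[[0.004,0.002,-0.002,0,0.1,0,0.01],[0.003,0,0,0,0,0,0.01],[0,0,0,0,0,0,0.01]]]}}

```text
t: 9.98
tool_pos: [0.549, 0.1757, 0.1532]
tool_rot: [0.393, 1.532, -0.393]
contact_force: [-0.8, -0.3, -3.1]
opening: 0.0213
```

```bash
python3 - <<'E'
from h import *
to([.549,.176,.15])
im,M=look("wrist",["pad_axis","nib"],"w5.png")
g=im[150:280,190:380].astype(float).mean(2).astype(np.uint8)
g=cv2.createCLAHE(4,(4,4)).apply(g)
im2=get_image("side");cv2.imwrite("pics/s5.png",im2[:,:,::-1])
s=cv2.cvtColor(im2[95:235,230:340],cv2.COLOR_RGB2GRAY)
a=cv2.resize(g,None,fx=4,fy=4,interpolation=cv2.INTER_CUBIC)[:,:];print(a.shape)
cv2.imwrite("pics/w5p.png",a)
E
```

```text
pos [0.549  0.1757 0.1532] shift [ 0.0032  0.0003 -0.0001] tilt about y,z deg [ 0.15 -0.07] yaw 28.73 F [-0.82 -0.33 -3.13] tau [0.   0.02 0.03]
wrist pad_axis 0.73 [0.5493 0.1804 0.0366] [281. 200.]
wrist nib 0.47 [0.5472 0.1735 0.0819] [273. 220.]
wrist nib 0.42 [0.5482 0.1747 0.1704] [275. 288.]
(520, 760)
```

View pics/w5p.png

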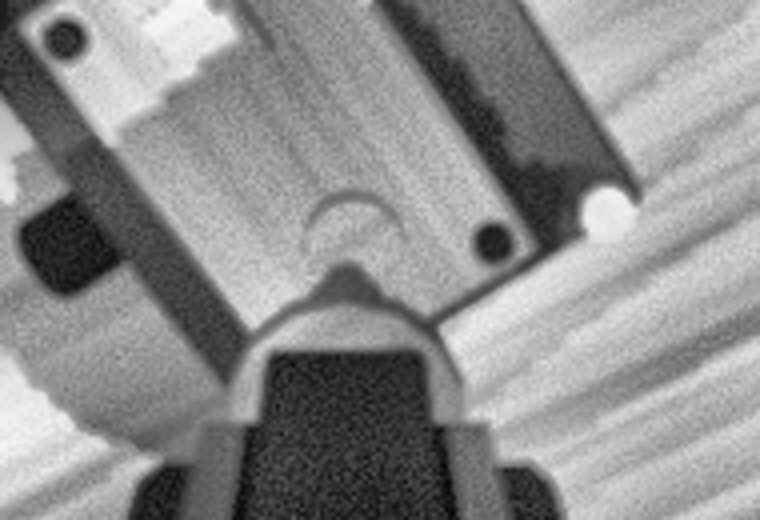

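```bash
python3 - <<'E'
from h import *
M=cw("wrist");t=T();Mi=np.linalg.inv(M)
for z in (.04,.05,.06,.066):
    p=ray("wrist",278.3,210.3,z,M);print(z,p.round(4),(t[:3,:3].T@(p-t[:3,3])).round(4),"dia px",317*.02/(Mi@np.r_[p,1])[2])
for v in (216.5,219.5):
    tip=ray("wrist",276.8,v,.0782,M);print("tip",tip.round(4),(t[:3,:3].T@(tip-t[:3,3])).round(4))
tip=t[:3,:3]@[.075,0,0]+t[:3,3]
print("nominal tip px",pix("wrist",(Mi@np.r_[tip,1])[:3]))
for y,z in [(11,0),(-11,0)]:
  pass
for n,(a,b) in {"handle base far edge":(.110-.075-.0,0)}.items(): pass
# expected px: handle bottom far edge (56mm above tip, z=-11), collar far edge (r 17, 50..56 above tip)
for nm,q in {"handle base camside":[.075-.056,0,-.011],"collar camside low":[.075-.050,0,-.017],"rod end camside":[.075,0,-.0025]}.items():
    print(nm,pix("wrist",np.array(np.linalg.inv(calibration("wrist")["hand_eye"])@np.r_[q,1])[:3]).round(1))
E
```

```text
0.04 [0.5558 0.1742 0.04  ] [0.1141 0.0016 0.0058] dia px 23.394414926265068
0.05 [0.5528 0.1757 0.05  ] [0.1041 0.0015 0.0025] dia px 24.34161846800246
0.06 [0.5498 0.1772 0.06  ] [ 0.0941  0.0014 -0.0008] dia px 25.36876018416254
0.066 [0.548  0.1781 0.066 ] [ 0.0881  0.0013 -0.0028] dia px 26.027734573884107
tip [0.5481 0.1767 0.0782] [ 0.0759  0.0001 -0.002 ]
tip [0.5501 0.1756 0.0782] [0.0759 0.0001 0.0003]
nominal tip px [276.6539481  219.52436335]
handle base camside [277.1 235.4]
collar camside low [277.1 221.5]
rod end camside [276.7 216.3]
```

```bash
python3 - <<'E'
from h import *
im=cv2.imread("pics/w5.png").astype(float).mean(2)
g=im[:,273:281].mean(1)
print("col276 rows205-400",[(r,int(g[r])) for r in range(208,245)]); print([(r,int(g[r])) for r in range(290,400,2)])
H=np.linalg.inv(calibration("wrist")["hand_eye"])
for a in (0,1,2,3):
    s=np.tan(np.radians(a))
    f=lambda d,z:pix("wrist",(H@np.r_[.019-d,0,z+s*d,1])[:3])[1].round(1)  # d above grip point (grip pt at tcp x=.016..)
    # heights rel. grip centre: tcp = grip-16mm
    h=lambda up,z:pix("wrist",(H@np.r_[-.016-up,0,z+s*up,1])[:3])[1].round(1)
    print(a,"rod end",h(-.091,-.0025),"collar low/up camside",h(-.041,-.017),h(-.035,-.017),"handle base",h(-.035,-.011),"handle top camside",h(.035,-.011),"button camside top",h(.041,-.009),"button far",h(.041,.009),"handle top far",h(.035,.011))
E
```

```text
col276 rows205-400 [(208, 139), (209, 139), (210, 138), (211, 137), (212, 138), (213, 139), (214, 138), (215, 129), (216, 113), (217, 96), (218, 88), (219, 87), (220, 86), (221, 86), (222, 87), (223, 86), (224, 87), (225, 97), (226, 114), (227, 125), (228, 126), (229, 127), (230, 126), (231, 127), (232, 128), (233, 128), (234, 129), (235, 130), (236, 125), (237, 103), (238, 68), (239, 51), (240, 50), (241, 50), (242, 51), (243, 50), (244, 50)]
[(290, 42), (292, 38), (294, 42), (296, 41), (298, 40), (300, 41), (302, 38), (304, 40), (306, 40), (308, 38), (310, 40), (312, 40), (314, 43), (316, 50), (318, 51), (320, 54), (322, 55), (324, 69), (326, 75), (328, 81), (330, 86), (332, 94), (334, 121), (336, 125), (338, 124), (340, 121), (342, 122), (344, 123), (346, 123), (348, 123), (350, 124), (352, 124), (354, 124), (356, 120), (358, 121), (360, 122), (362, 122), (364, 122), (366, 121), (368, 122), (370, 121), (372, 128), (374, 164), (376, 84), (378, 24), (380, 29), (382, 26), (384, 25), (386, 23), (388, 24), (390, 24), (392, 27), (394, 23), (396, 25), (398, 23)]
0 rod end 216.3 collar low/up camside 221.5 225.3 handle base 235.4 handle top camside 314.9 button camside top 331.6 button far 375.0 handle top far 366.0
1 rod end 214.2 collar low/up camside 220.3 224.2 handle base 234.4 handle top camside 316.4 button camside top 333.4 button far 376.6 handle top far 367.3
2 rod end 212.2 collar low/up camside 219.1 223.2 handle base 233.4 handle top camside 317.9 button camside top 335.2 button far 378.2 handle top far 368.7
3 rod end 210.1 collar low/up camside 217.9 222.1 handle base 232.4 handle top camside 319.4 button camside top 337.0 button far 379.8 handle top far 370.0
```

The punch model fits the picture edges: rod end at row 216.3 against 216.3 predicted, handle top 315 against 314.9. So it is upright in the grip and the tip is where I expect. I'll nudge it over the pad centre and start feeling downward.

Request:
{"method": "arm_command", "body": {"plan": [[[0.003,0.0014,-0.001,0,0.1,0,0.01],[0.002,0,0,0,0,0,0.01],[0,0,0,0,0,0,0.01],[0,0,0,0,0,0,0.01]]]}}

```text
t: 10.52
tool_pos: [0.55, 0.1771, 0.149]
tool_rot: [0.395, 1.532, -0.392]
contact_force: [0.3, -0.4, -2.3]
opening: 0.0211
```

```bash
python3 -c "
from h import *
to([.5487,.1775,.141])
for i in range(3): get_image('top');to([.5487,.1775,.141])"
```

```text
pos [0.55   0.1771 0.149 ] shift [ 0.008  -0.0003 -0.0013] tilt about y,z deg [ 0.12 -0.14] yaw 28.8 F [ 0.33 -0.44 -2.32] tau [ 0.03 -0.01  0.06]
pos [0.5499 0.1771 0.1489] shift [ 0.0079 -0.0002 -0.0013] tilt about y,z deg [ 0.12 -0.14] yaw 28.81 F [ 0.82  0.32 -2.3 ] tau [-0.02 -0.02  0.01]
pos [0.5499 0.1771 0.149 ] shift [ 0.008  -0.0003 -0.0013] tilt about y,z deg [ 0.12 -0.14] yaw 28.8 F [ 0.66  0.91 -2.59] tau [-0.01  0.08  0.01]
pos [0.55   0.1771 0.1491] shift [ 0.0081 -0.0003 -0.0013] tilt about y,z deg [ 0.13 -0.15] yaw 28.8 F [-0.05 -0.46 -3.47] tau [-0.02  0.02  0.03]
```

Request:
{"method": "arm_command", "body": {"plan": [[[0.001,0,-0.0012,0,0.1,-0.1,0.01],[0.001,0,-0.0002,0,0,0,0.01],[0.001,0,-0.0001,0,0,0,0.01],[0.001,0,0,0,0,0,0.01]]]}}

```text
t: 11.0
tool_pos: [0.5488, 0.178, 0.1453]
tool_rot: [0.395, 1.533, -0.393]
contact_force: [0.4, -0.4, -3.3]
opening: 0.0211
```

```bash
python3 -c "
from h import *
to([.5487,.1775,.141]);get_image('top');to([.5487,.1775,.141])"
```

```text
pos [0.5488 0.178  0.1453] shift [ 0.0043 -0.0005  0.0001] tilt about y,z deg [ 0.07 -0.07] yaw 28.8 F [ 0.35 -0.41 -3.3 ] tau [-0.03 -0.02 -0.  ]
pos [0.5487 0.1779 0.1451] shift [ 0.0041 -0.0004  0.0002] tilt about y,z deg [ 0.05 -0.06] yaw 28.8 F [-0.36 -0.92 -2.68] tau [-0.01 -0.   -0.  ]
```

Well-behaved. I'll carry on down.

Request:
{"method": "arm_command", "body": {"plan": [[[0.001,0,-0.0002,0,0.05,-0.05,0.01],[0.001,0,-0.0001,0,0,0,0.01],[0.001,0,-0.0001,0,0,0,0.01],[0.001,0,0,0,0,0,0.01]]]}}

```text
t: 11.38
tool_pos: [0.5483, 0.1782, 0.1407]
tool_rot: [0.394, 1.535, -0.394]
contact_force: [-0.1, -0.3, -2.7]
opening: 0.0209
```

```bash
python3 -c "
from h import *
to([.5487,.1775,.141]);get_image('top');to([.5487,.1775,.141])"
```

```text
pos [0.5483 0.1782 0.1407] shift [-0.0003 -0.0004  0.0006] tilt about y,z deg [-0.01 -0.01] yaw 28.8 F [-0.09 -0.3  -2.69] tau [-0.05 -0.05  0.02]
pos [0.5482 0.1781 0.1405] shift [-0.0005 -0.0003  0.0007] tilt about y,z deg [-0.02  0.01] yaw 28.8 F [-0.23 -0.44 -2.12] tau [0.02 0.01 0.01]
```

Request:
{"method": "arm_command", "body": {"plan": [[[0.001,-0.0004,0.0004,0,0,0,0.01],[0.001,0,0.0002,0,0,0,0.01],[0.001,0,0,0,0,0,0.01],[0.001,0,0,0,0,0,0.01]]]}}

```text
t: 11.77
tool_pos: [0.5487, 0.1774, 0.1363]
tool_rot: [0.394, 1.535, -0.394]
contact_force: [-0.5, 0.0, -3.3]
opening: 0.0211
```

```bash
python3 -c "
from h import *
to([.5495,.177,.131]);get_image('top');to([.5495,.177,.131])"
```

```text
pos [0.5487 0.1774 0.1363] shift [0.0053 0.     0.0009] tilt about y,z deg [-0. -0.] yaw 28.8 F [-0.48  0.01 -3.26] tau [ 0.01 -0.    0.01]
pos [0.5486 0.1774 0.136 ] shift [0.005  0.0001 0.001 ] tilt about y,z deg [-0.02  0.01] yaw 28.81 F [ 0.54  0.36 -3.04] tau [ 0.01  0.04 -0.04]
```

Tip is at about 0.061 m and still free. I'll take a closer look at tip against pad here, where the gap is smaller.

```bash
python3 - <<'E'
from h import *
im,M=look("wrist",["pad_axis"],"w6.png")
g=cv2.createCLAHE(4,(4,4)).apply(im[170:270,210:350].astype(float).mean(2).astype(np.uint8))
cv2.imwrite("pics/w6p.png",cv2.resize(g,None,fx=5,fy=5,interpolation=cv2.INTER_CUBIC))
E
```

```text
wrist pad_axis 0.74 [0.5485 0.179  0.0387] [278. 209.]
```

View pics/w6p.png

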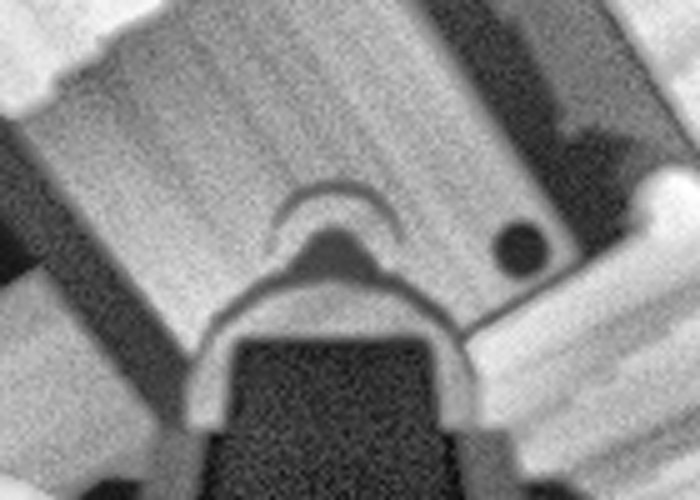

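Request:
{"method": "arm_command", "body": {"plan": [[[0.001,0.0006,0.0012,0,0,0,0.01],[0.001,0,0,0,0,0,0.01],[0.001,0,0,0,0,0,0.01]]]}}

```text
t: 12.17
tool_pos: [0.5504, 0.1775, 0.1335]
tool_rot: [0.394, 1.534, -0.394]
contact_force: [0.1, -0.1, -2.7]
opening: 0.0213
```

```bash
cat >> h.py <<'E'
def chk(n=4,p=(.5495,.177,.131)):
    F=[]
    for i in range(n): get_image('top');F.append(ctrl.get_obs()["contact_force"])
    to(p);print("meanF",np.mean(F,0).round(2))
E
python3 -c "
from h import *
chk()"
```

```text
pos [0.5503 0.1774 0.1334] shift [ 0.0024 -0.0007 -0.0005] tilt about y,z deg [ 0.01 -0.02] yaw 28.8 F [-0.27 -0.05 -3.72] tau [ 0.08  0.04 -0.02]
meanF [-0.53 -0.12 -3.14]
```

Request:
{"method": "arm_command", "body": {"plan": [[[0.001,0,0.0003,0,0,0,0.01],[0.001,0,0.0002,0,0,0,0.01],[0.001,0,0,0,0,0,0.01]]]}}

```text
t: 12.62
tool_pos: [0.551, 0.1773, 0.1317]
tool_rot: [0.394, 1.534, -0.394]
contact_force: [-2.1, -0.3, 2.5]
opening: 0.0215
```

```bash
python3 -c "
from h import *
chk(3)"
```

```text
pos [0.551  0.1773 0.1317] shift [ 0.0007 -0.001  -0.0011] tilt about y,z deg [ 0.03 -0.04] yaw 28.79 F [-2.01  0.76  2.54] tau [-0.08  0.62  0.02]
meanF [-2.   -0.07  2.32]
```

```bash
python3 - <<'E'
from h import *
M=cw("wrist");t=T();im=get_image("wrist");cv2.imwrite("pics/w7.png",im[:,:,::-1])
g=cv2.GaussianBlur(im.astype(float).mean(2),(3,3),0)
print("col272-282",[(r,int(g[r,272:283].mean())) for r in range(198,232)])
for r in (217,219,221,223): print(r,[int(v) for v in g[r,258:298]])
Mi=np.linalg.inv(M);c=np.r_[t[:3,:3]@[.0743,0,0]+t[:3,3]]
print("tip z",c)
for y,z in [(0,0),(0,.01),(0,-.01),(.01,0),(-.01,0)]:
    q=c+t[:3,:3]@[0,y,z];print(y,z,pix("wrist",(Mi@np.r_[q,1])[:3]).round(1))
E
```

```text
col272-282 [(198, 142), (199, 142), (200, 142), (201, 143), (202, 143), (203, 142), (204, 138), (205, 130), (206, 125), (207, 128), (208, 136), (209, 142), (210, 145), (211, 145), (212, 144), (213, 143), (214, 140), (215, 133), (216, 121), (217, 109), (218, 100), (219, 95), (220, 92), (221, 89), (222, 89), (223, 89), (224, 91), (225, 99), (226, 112), (227, 123), (228, 128), (229, 129), (230, 129), (231, 130)]
217 [144, 144, 143, 141, 141, 143, 144, 145, 144, 144, 144, 145, 141, 132, 120, 108, 99, 95, 94, 94, 97, 105, 116, 130, 139, 143, 144, 144, 142, 137, 133, 134, 138, 141, 142, 143, 142, 142, 142, 143]
219 [143, 143, 142, 141, 141, 143, 144, 143, 142, 141, 139, 134, 125, 112, 99, 91, 89, 89, 90, 88, 86, 88, 97, 110, 122, 132, 139, 143, 143, 142, 139, 138, 140, 141, 141, 142, 142, 142, 141, 142]
221 [141, 142, 142, 142, 141, 141, 141, 140, 138, 132, 120, 108, 99, 93, 90, 90, 90, 89, 88, 87, 87, 87, 88, 90, 96, 106, 120, 134, 141, 142, 139, 139, 140, 140, 140, 141, 142, 143, 142, 142]
223 [142, 143, 142, 140, 137, 135, 135, 132, 123, 111, 99, 91, 88, 88, 89, 91, 92, 92, 89, 87, 87, 87, 87, 86, 85, 88, 98, 113, 126, 132, 135, 137, 139, 140, 141, 141, 141, 141, 143, 144]
tip z [0.5510229  0.17734075 0.05740663]
0 0 [276.7 219.9]
0 0.01 [276.6 232.6]
0 -0.01 [276.7 206.8]
0.01 0 [290.4 219.8]
-0.01 0 [262.9 219.9]
```

Touch found at pad height ≈ 0.0575 m. The tip is within about 1 mm of the pad centre: the rim is at row 207.7 against 206.8 expected. I'll relieve the small side load and press on in steps.

Request:
{"method": "arm_command", "body": {"plan": [[[0.0007,0,-0.0003,0,0,0,0.01],[0.0008,0,-0.0001,0,0,0,0.01],[0.0008,0,-0.0001,0,0,0,0.01]]]}}

```text
t: 13.07
tool_pos: [0.5509, 0.1774, 0.1306]
tool_rot: [0.394, 1.533, -0.394]
contact_force: [-2.6, -1.4, 3.0]
opening: 0.0215
```

```bash
python3 -c "
from h import *
chk(2,(.551,.1773,.127))"
```

```text
pos [0.551  0.1774 0.1306] shift [ 0.0036 -0.0001  0.0001] tilt about y,z deg [ 0.1  -0.04] yaw 28.79 F [-3.12 -0.84  3.91] tau [-0.21  0.69  0.01]
meanF [-2.69 -0.63  3.53]
```

Request:
{"method": "arm_command", "body": {"plan": [[[0.001,0,-0.0008,0,-0.1,0,0.01],[0.001,0,-0.0002,0,0,0,0.01]]]}}

```text
t: 13.33
tool_pos: [0.5507, 0.1776, 0.1297]
tool_rot: [0.393, 1.529, -0.394]
contact_force: [-3.2, -1.4, 5.7]
opening: 0.0211
```

```bash
python3 -c "
from h import *
chk(2,(.551,.1773,.127))"
```

```text
pos [0.5507 0.1776 0.1297] shift [ 0.0027 -0.0001  0.0003] tilt about y,z deg [ 0.3  -0.05] yaw 28.79 F [-2.52 -1.81  6.57] tau [-0.34  0.75  0.01]
meanF [-2.96 -1.55  6.31]
```

Request:
{"method": "arm_command", "body": {"plan": [[[0.001,-0.0004,-0.0002,0,0.3,0,0.01],[0.0007,-0.0001,-0.0001,0,0.1,0,0.01]]]}}

```text
t: 13.6
tool_pos: [0.5511, 0.1773, 0.1295]
tool_rot: [0.395, 1.534, -0.392]
contact_force: [-3.0, -1.3, 6.0]
opening: 0.0216
```

```bash
python3 -c "
from h import *
chk(2,(.551,.1773,.127))"
```

```text
pos [0.551  0.1773 0.1295] shift [ 0.0025 -0.0001 -0.    ] tilt about y,z deg [ 0.02 -0.11] yaw 28.78 F [-3.43 -0.38  6.78] tau [-0.33  0.75  0.02]
meanF [-3.12 -0.64  6.18]
```

Request:
{"method": "arm_command", "body": {"plan": [[[0.0013,0,-0.0002,0,0.1,-0.1,0.01],[0.0013,0,-0.0002,0,0.1,0,0.01],[0.0013,0,-0.0002,0,0.1,0,0.01]]]}}

```text
t: 13.95
tool_pos: [0.5514, 0.1774, 0.1284]
tool_rot: [0.394, 1.537, -0.393]
contact_force: [-4.1, -2.2, 8.2]
opening: 0.0209
```

```bash
python3 -c "
from h import *
chk(2,(.551,.1773,.127))"
```

```text
pos [0.5514 0.1774 0.1284] shift [ 0.0014 -0.0003 -0.0003] tilt about y,z deg [-0.16 -0.  ] yaw 28.76 F [-4.29 -2.83  7.97] tau [-0.43  1.03  0.02]
meanF [-4.03 -2.06  8.23]
```

Request:
{"method": "arm_command", "body": {"plan": [[[0.0012,-0.0006,-0.0006,0,-0.1,0,0.01],[0.0012,-0.0004,-0.0005,0,0,0,0.01]]]}}

```text
t: 14.22
tool_pos: [0.5511, 0.1773, 0.1286]
tool_rot: [0.395, 1.533, -0.392]
contact_force: [-4.3, -1.1, 7.6]
opening: 0.0209
```

```bash
python3 -c "
from h import *
chk(2,(.551,.1773,.127))"
```

```text
pos [0.5511 0.1773 0.1286] shift [ 0.0016 -0.0001 -0.    ] tilt about y,z deg [ 0.06 -0.11] yaw 28.77 F [-3.71 -1.19  7.67] tau [-0.23  0.9   0.03]
meanF [-3.25 -0.98  7.19]
```

Request:
{"method": "arm_command", "body": {"plan": [[[0.0018,-0.0006,-0.0009,0,0.1,-0.1,0.01],[0.002,-0.0006,-0.0009,0,0,0,0.01]]]}}

```text
t: 14.48
tool_pos: [0.5508, 0.1774, 0.128]
tool_rot: [0.395, 1.531, -0.392]
contact_force: [-3.4, -0.6, 8.7]
opening: 0.021
```

```bash
python3 -c "
from h import *
chk(2,(.551,.1773,.127))"
```

```text
pos [0.5508 0.1774 0.128 ] shift [0.001  0.     0.0002] tilt about y,z deg [ 0.2  -0.17] yaw 28.76 F [-3.27 -1.72  8.68] tau [-0.34  0.83 -0.01]
meanF [-3.26 -1.46  8.76]
```

Request:
{"method": "arm_command", "body": {"plan": [[[0.0022,-0.0006,-0.0007,0,0.2,-0.2,0.01],[0.0025,-0.0006,-0.0007,0,0.2,-0.1,0.01],[0.0025,-0.0006,-0.0007,0,0.1,0,0.01]]]}}

```text
t: 14.83
tool_pos: [0.5511, 0.1774, 0.1268]
tool_rot: [0.395, 1.533, -0.392]
contact_force: [-4.0, -2.2, 11.0]
opening: 0.0213
```

```bash
python3 -c "
from h import *
chk(2,(.551,.1773,.127))"
```

```text
pos [0.5511 0.1773 0.1269] shift [-0.0001 -0.0001 -0.0001] tilt about y,z deg [ 0.06 -0.12] yaw 28.75 F [-4.61 -1.55 11.67] tau [-0.33  1.05 -0.01]
meanF [-4.7  -1.7  12.22]
```

About 15 N now (12.2 + 2.9 baseline). I'll hold the same target for over 2 s and log the force.

```bash
python3 - <<'E'
from h import *
F=[];P=[]
t0=ctrl.get_obs()["t"]
for i in range(46):
    get_image('top');o=ctrl.get_obs();F.append(o["contact_force"]);P.append(o["tool_pos"])
F=np.array(F);P=np.array(P)
print(o["t"]-t0,F.mean(0),F.min(0),F.max(0),P[0],P[-1],F[::6,2].round(1));to([.551,.1773,.127])
E
```

```text
2.3000000000000007 [-4.27955828 -1.56444843 11.12254908] [-5.15040213 -2.71197026  9.66618491] [-3.17869397 -0.62084723 12.33510344] [0.55111671 0.17734256 0.12690936] [0.55113079 0.17734937 0.1269515 ] [11.5 11.8 11.3 10.6 11.1 11.  12.3 11.2]
pos [0.5511 0.1773 0.127 ] shift [-0.     -0.0001 -0.0001] tilt about y,z deg [ 0.06 -0.13] yaw 28.75 F [-4.34 -2.41 11.4 ] tau [-0.35  1.05  0.  ]
```

Held for 2.3 s at about 14 N mean, steady, with the position moving less than 0.05 mm. Now I'll lift straight up.

Request:
{"method": "arm_command", "body": {"plan": [[[-0.012,-0.0006,-0.0008,0,0,0,0.01],[-0.015,0,0,0,0,0,0.01],[-0.018,0,0,0,0,0,0.01],[-0.018,0,0,0,0,0,0.01],[-0.008,0,0,0,0,0,0.01],[0,0,0,0,0,0,0.01],[0,0,0,0,0,0,0.01]]]}}

```text
t: 17.82
tool_pos: [0.5499, 0.1777, 0.1989]
tool_rot: [0.397, 1.531, -0.39]
contact_force: [0.1, -0.4, -2.9]
opening: 0.0208
```

```bash
python3 -c "
from h import *
to([.5594,-.216,.19])"
```

```text
pos [0.5499 0.1777 0.1989] shift [ 0.0076 -0.3406  0.1978] tilt about y,z deg [ 0.12 -0.29] yaw 28.76 F [ 0.12 -0.44 -2.95] tau [ 0.    0.05 -0.03]
```

Request:
{"method": "arm_command", "body": {"plan": [[[0,-0.015,0.009,0,0,0,0.01],[0,-0.027,0.0155,0,0,0,0.01],[0,-0.027,0.0155,0,0,0,0.01],[0,-0.027,0.0155,0,0,0,0.01],[0,-0.027,0.0155,0,0,0,0.01],[0,-0.027,0.0155,0,0,0,0.01],[0,-0.027,0.0155,0,0,0,0.01],[0,-0.027,0.0155,0,0,0,0.01],[0,-0.027,0.0155,0,0,0,0.01],[0,-0.027,0.0155,0,0,0,0.01],[0,-0.02,0.012,0,0,0,0.01],[0,-0.01,0.006,0,0,0,0.01],[0,0,0,0,0,0,0.01],[0,0,0,0,0,0,0.01]]]}}

```text
t: 18.98
tool_pos: [0.5485, -0.1659, 0.1737]
tool_rot: [0.397, 1.56, -0.386]
contact_force: [1.1, -0.4, -2.2]
opening: 0.0211
```

```bash
python3 -c "
from h import *
to([.5594,-.216,.16])"
```

```text
pos [ 0.5485 -0.1659  0.1737] shift [ 0.0128 -0.0388  0.0338] tilt about y,z deg [-1.47 -0.02] yaw 28.54 F [ 1.13 -0.37 -2.21] tau [ 0.05  0.04 -0.04]
```

Request:
{"method": "arm_command", "body": {"plan": [[[-0.002,-0.01,0.009,-0.2,-0.8,0,0.01],[-0.002,-0.012,0.01,-0.2,-0.6,0,0.01],[-0.001,-0.01,0.009,0,0,0,0.01],[0,-0.003,0.003,0,0,0,0.01],[0,0,0,0,0,0,0.01],[0,0,0,0,0,0,0.01]]]}}

```text
t: 19.48
tool_pos: [0.5607, -0.212, 0.1774]
tool_rot: [0.382, 1.537, -0.379]
contact_force: [-0.5, 0.7, -2.0]
opening: 0.0215
```

```bash
python3 -c "
from h import *
to([.5594,-.216,.14])"
```

```text
pos [ 0.5607 -0.212   0.1774] shift [ 0.0374 -0.0042  0.0007] tilt about y,z deg [-0.03 -0.08] yaw 27.8 F [-0.51  0.66 -1.95] tau [0.   0.03 0.03]
```

Request:
{"method": "arm_command", "body": {"plan": [[[0.008,-0.004,0.0005,0,0,-0.1,0.01],[0.01,0,-0.0005,0,0,0,0.01],[0.008,0,-0.0005,0,0,0,0.01],[0.004,0,0,0,0,0,0.01],[0,0,0,0,0,0,0.01],[0,0,0,0,0,0,0.01]]]}}

```text
t: 19.98
tool_pos: [0.5574, -0.2137, 0.1427]
tool_rot: [0.38, 1.541, -0.379]
contact_force: [0.3, -0.3, -2.7]
opening: 0.0209
```

```bash
python3 -c "
from h import *
to([.5594,-.216,.13])"
```

```text
pos [ 0.5574 -0.2137  0.1427] shift [ 0.0127 -0.0011  0.0028] tilt about y,z deg [-0.2  -0.01] yaw 27.71 F [ 0.26 -0.29 -2.7 ] tau [-0.05 -0.04 -0.01]
```

Request:
{"method": "arm_command", "body": {"plan": [[[0,-0.0011,0.0025,0,-0.2,0,0.01],[0.001,0,0,0,0,0,0.01],[0.001,0,0,0,0,0,0.01]]]}}

```text
t: 20.23
tool_pos: [0.5594, -0.2157, 0.1407]
tool_rot: [0.379, 1.537, -0.379]
contact_force: [-0.7, 0.2, -3.8]
opening: 0.0212
```

```bash
python3 -c "
from h import *
to([.5594,-.216,.13])"
```

```text
pos [ 0.5594 -0.2157  0.1407] shift [ 0.0107 -0.0003  0.0001] tilt about y,z deg [ 0.03 -0.02] yaw 27.68 F [-0.68  0.15 -3.79] tau [-0.02 -0.03 -0.01]
```

Aligned. I'll go down into the hole in stages.

Request:
{"method": "arm_command", "body": {"plan": [[[0.003,0,0,0,0,0,0.01],[0.004,0,0,0,0,0,0.01],[0.004,0,0,0,0,0,0.01],[0.004,0,0,0,0,0,0.01],[0.002,0,0,0,0,0,0.01]]]}}

```text
t: 20.65
tool_pos: [0.5604, -0.2162, 0.1236]
tool_rot: [0.378, 1.534, -0.379]
contact_force: [-0.1, 1.3, -2.2]
opening: 0.0213
```

```bash
python3 -c "
from h import *
to([.5594,-.216,.08])"
```

```text
pos [ 0.5604 -0.2162  0.1236] shift [ 0.0436 -0.0003 -0.0011] tilt about y,z deg [ 0.2  -0.02] yaw 27.68 F [-0.12  1.32 -2.16] tau [0.02 0.02 0.01]
```

Request:
{"method": "arm_command", "body": {"plan": [[[0.003,0,-0.0011,0,0.2,0,0.01],[0.004,0,-0.0002,0,0.05,0,0.01],[0.004,0,-0.0002,0,0.05,0,0.01],[0.004,0,-0.0002,0,0.05,0,0.01],[0.002,0,0,0,0,0,0.01]]]}}

```text
t: 21.07
tool_pos: [0.5584, -0.2152, 0.1042]
tool_rot: [0.38, 1.541, -0.378]
contact_force: [0.7, -0.8, -2.8]
opening: 0.0209
```

```bash
python3 -c "
from h import *
to([.5594,-.216,.08])"
```

```text
pos [ 0.5584 -0.2152  0.1042] shift [ 0.0242 -0.0002  0.0014] tilt about y,z deg [-0.24 -0.02] yaw 27.69 F [ 0.69 -0.79 -2.78] tau [-0.01 -0.05  0.03]
```

Request:
{"method": "arm_command", "body": {"plan": [[[0.003,0,0.0012,0,-0.2,0,0.01],[0.004,0,0,0,0,0,0.01],[0.004,0,0,0,0,0,0.01],[0.003,0,0,0,0,0,0.01],[0.001,0,0,0,0,0,0.01]]]}}

```text
t: 21.48
tool_pos: [0.5594, -0.2157, 0.0871]
tool_rot: [0.379, 1.538, -0.378]
contact_force: [-0.3, -0.0, -2.7]
opening: 0.0211
```

```bash
python3 -c "
from h import *
to([.5594,-.216,.08])"
```

```text
pos [ 0.5594 -0.2157  0.0871] shift [ 0.0071 -0.0002  0.0002] tilt about y,z deg [-0.05 -0.02] yaw 27.69 F [-0.28 -0.01 -2.71] tau [0.03 0.05 0.01]
```

Request:
{"method": "arm_command", "body": {"plan": [[[0.002,0,0,0,0,0,0.01],[0.002,0,0,0,0,0,0.01],[0.0015,0,0,0,0,0,0.01],[0.001,0,0,0,0,0,0.01]]]}}

```text
t: 21.82
tool_pos: [0.5595, -0.2157, 0.08]
tool_rot: [0.379, 1.538, -0.379]
contact_force: [-0.6, -0.6, -2.4]
opening: 0.0217
```

```bash
python3 -c "
from h import *
to([.5594,-.216,.08])"
```

```text
pos [ 0.5595 -0.2157  0.08  ] shift [-0.     -0.0003  0.    ] tilt about y,z deg [-0.04 -0.02] yaw 27.68 F [-0.55 -0.57 -2.42] tau [-0.02 -0.02 -0.04]
```

Request:
{"method": "arm_command", "body": {"plan": [[[0.0006,0,0,0,0,0,0.01],[0.0006,0,0,0,0,0,0.01]]]}}

```text
t: 21.98
tool_pos: [0.5597, -0.2158, 0.08]
tool_rot: [0.379, 1.538, -0.379]
contact_force: [-1.7, 0.6, 0.6]
opening: 0.0209
```

```bash
python3 -c "
from h import *
chk(1,[.5594,-.216,.08])"
```

```text
pos [ 0.5597 -0.2159  0.0799] shift [-0.0001 -0.0003 -0.0002] tilt about y,z deg [-0.04 -0.01] yaw 27.68 F [-1.44  0.15  1.73] tau [0.11 0.36 0.01]
meanF [-1.44  0.15  1.73]
```

Collar is seated: the force reversed at TCP z = 0.080, the same height as at the grasp. Releasing now.

Request:
{"method": "arm_command", "body": {"plan": [[[0,0,0,0,0,0,0.024],[0,0,0,0,0,0,0.03],[0,0,0,0,0,0,0.04],[0,0,0,0,0,0,0.06],[0,0,0,0,0,0,0.08],[0,0,0,0,0,0,0.0854],[0,0,0,0,0,0,0.0854],[0,0,0,0,0,0,0.0854]]], "squeeze": 40}}

```text
t: 22.7
tool_pos: [0.5622, -0.2172, 0.0825]
tool_rot: [0.377, 1.531, -0.38]
contact_force: [0.0, -0.1, -0.3]
opening: 0.0853
```

```bash
python3 -c "
from h import *
to([.5594,-.216,.2]);print(ctrl.get_obs()['opening'])"
```

```text
pos [ 0.5622 -0.2172  0.0825] shift [-0.1175 -0.0002 -0.0023] tilt about y,z deg [ 0.39 -0.01] yaw 27.68 F [ 0.02 -0.08 -0.3 ] tau [-0.01  0.01  0.  ]
0.08530642659015544
```

Request:
{"method": "arm_command", "body": {"plan": [[[-0.01,0,-0.001,0,0,0,0.0854],[-0.02,0,0,0,0,0,0.0854],[-0.025,0,0,0,0,0,0.0854],[-0.025,0,0,0,0,0,0.0854],[-0.025,0,0,0,0,0,0.0854],[-0.02,0,0,0,0,0,0.0854],[0,0,0,0,0,0,0.0854],[0,0,0,0,0,0,0.0854],[0,0,0,0,0,0,0.0854]]]}}

```text
t: 23.45
tool_pos: [0.5592, -0.2156, 0.2159]
tool_rot: [0.378, 1.532, -0.379]
contact_force: [0.7, 0.6, -1.3]
opening: 0.0853
```

```bash
python3 - <<'E'
from h import *
to([.5594,-.216,.2])
im,M=look("wrist",["punch_grip","punch_hole"],"w8.png")
s,_=look("side",["punch_grip"],"s8.png")
a=cv2.resize(im,(533,400));b=cv2.resize(s[200:320,220:340],(267,267));c=np.zeros((400,800,3),np.uint8);c[:,:533]=a;c[:267,533:]=b
cv2.imwrite("pics/f8.png",cv2.convertScaleAbs(c[:,:,::-1],alpha=1.4))
E
```

```text
pos [ 0.5592 -0.2156  0.2159] shift [ 0.0159 -0.0003  0.0003] tilt about y,z deg [ 0.31 -0.02] yaw 27.68 F [ 0.7   0.58 -1.28] tau [0.03 0.02 0.  ]
wrist punch_grip 0.61 [ 0.5605 -0.2175  0.0986] [275. 204.]
wrist punch_hole 0.95 [ 0.5545 -0.2178  0.0592] [272. 187.]
side punch_grip 0.81 [ 0.5596 -0.2163  0.0972] [302. 257.]
side punch_grip 0.8 [ 0.5077 -0.2681  0.0149] [277. 307.]
```

View pics/f8.png

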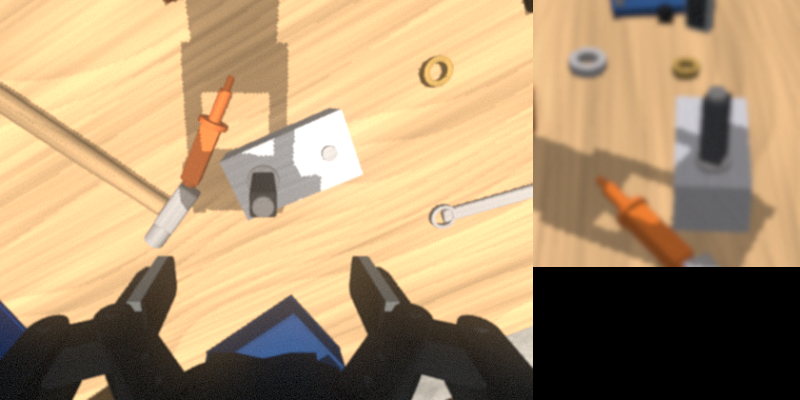

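The punch stands upright in its hole with the collar down (wrist panel (263,190), side panel (715,125)). The gripper is open and clear, and the gauge, orange punch and hammer look undisturbed. Handing in.

```bash
python3 -c "
from station import finish_job
print(finish_job())"
```

```text
the job is handed in; nothing more can be done
None
```

I stamped the round pad, put the punch back in its own hole and handed the job in at about 24 s of the 66 s allowed; no verdict was given.

- **Touch:** the tip met the pad at about 57.5 mm height. The wrist picture put it about 1 mm from the pad's centre. The network's pad position differed from that by up to 5 mm; I went with the tip and pad as seen in the same picture.
- **Press:** I held it for 2.3 s at about 14 N on average (roughly 12.5–15 N reading by reading), a little under the 15 N asked. The spring went in just under 6 mm, so it did not bottom out. The tool was within 0.2° of square and moved less than 0.05 mm during the hold.
- **Side load:** a sideways force of about 3–5 N stayed on the tip during the press, and I could not fully remove it. The measured position showed no slide, but I did not look at the mark after lifting.
- **Return:** the collar seated with the tool at 80 mm height, the same as when I gripped it. The last pictures show the punch upright in its hole and the gripper open and clear. The neighbouring things in view look undisturbed; I made no full check of the rest of the bench.

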